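Set up a shaft and its ball for the inspection photo

ROBOT

A 6-joint arm with a two-finger parallel gripper is mounted at the origin on the work surface. World frame = base frame: x ahead of the robot, y to its left, z up, the work surface at z = 0. Lengths are in m, angles in rad, forces in N, time in s.
With the tool pointing down it reaches from about 0.25 to 0.725 m from the base axis. Payload 4 kg.
Tool frame: the origin (TCP) lies midway between the tips of the shut fingers; the grasp point (between the pads) lies 19 mm behind it; z points along the fingers, y is the line along which they close (so a half turn about z gives the same grasp; the last joint's range is limited). The gripper opens to 85 mm and grips with 20 to 120 N. Pads are 22 mm wide; open, the fingers measure 114 mm over their backs; the gripper's body (76 mm by 85 mm) begins 54 mm behind the grasp point. The pads swing forward as they close: fully open they stand 13 mm farther back than shut.
Start: joints at [1.125, 0.241, 0.005, 1.335, 0, 1.571], TCP at [0.216, 0.451, 0.231] pointing down, gripper open.
Joint ranges: [-2.72, 2.72], [-1.05, 1.87], [-1.09, 1.28], [-1.99, 2.15], [-1.42, 1.44], [-3.14, 3.14]. Speed limits (rad/s): [2.79, 2.79, 3.14, 3.14, 3.14, 3.14].

INTERFACE

Orientations are given as a unit quaternion [x, y, z, w].
In Python, from workcell import get_obs, camera, job_done, silhouettes gives the robot as it stands. The module is installed in compiled form; this text tells all that it offers.
- The arm moves only by the tool drive_tool, never from a script. Its argument "increments" is a list of rows, each a list of 3 entries, a list of its own where there are three numbers: the shift along the world's x, y, z in mm, then the turn, a rotation vector about the world's x, y, z in degrees, then the opening, from 0 (shut) to 1 (fully open). A call has 1 to 8 rows; each row shifts and turns the commanded pose from where the row before left it; what a row does not reach is not made up. A row lasts 1/12 s, in which the tool goes at most 41.7 mm and 7.16 degrees, less where a joint would pass 70% of its speed; a pose out of reach is approached as far as the arm can. A call is refused whole if a number of a shift passes 41.7 or a number of a turn 7.16, either way. A call with a gripper value outside its range is refused whole. The fingers move at their own pace and stop on an object; the grip force is fixed at half the most. Time passes only in rows, so rows that do not move let the fingers close. It gives the time, the measured TCP pose, the force, the opening and the grip force at its end, in the units of the state.
- get_obs(): the state, without advancing time (a new reading comes with each control period).
- camera(name): name is "side" or "top"; returns a dict with "image" (384x512x3 uint8, red, green, blue), "K" (3x3 intrinsics, pixels), "k1" (the pictures are not rectified: a ray, as slopes to the right and down, at radius r is drawn at 1 + k1 r^2 times it, then the intrinsics apply), "view" (4x4, takes a point from world to camera coordinates). Camera axes: x right, y down, z forward; pixel columns grow to the right and rows downward; lengths in m; the calibration is good to about 2 mm. A picture is of the moment at which its call begins. There is no depth.
- job_done(): hands the job in; it is judged then, once.
Trained networks look in a picture, given as the dict that the camera call returned (one of the last four; its "shot" number tells which), for a name from the list of things; names that differ only in an ending like _2 or _b are one class to them, and where a whole thing is asked for, a point or a joint stands for the part that bears it (a point fixed in the world has none). Each returns a list of dicts, best first, with "conf" (0 to 1); they miss things now and then, are a little off and sometimes report something else, mostly with a low value. They report only what shows in the picture. A call takes as long as a camera call. They do not tell look-alikes from the thing itself.
- silhouettes(query, picture): "region" (384x512 bool, what is visible of it) and "bbox" ([left, top, right, bottom] in pixels, round what is visible of it).
The state is a dict: "clock": time; "joint_pos": joint angles; "joint_vel": joint speeds; "tau": joint torques, N m; "eef_pos": TCP position; "tool_rot": TCP orientation; "ft_force": force on the tool from outside, world axes, zero at the start; "ft_torque": the same for the moment, N m; "grip_width": finger opening in m; "grasp_force": force on a finger pad.
Only numpy, scipy, OpenCV 4.12 (cv2) and the standard library are available. Lean on these libraries where they do the work, as an engineer would, in place of code of your own. Each camera call takes 0.05 s, during which the arm holds its last target. There are 200 camera calls.

TASK

Set up a matched shaft and ball for the inspection photo. First lay the shaft in the notches of the two V-blocks, level and centred between them, and let go of it; then lift the ball dish by its arch handle and, in the air, turn it a quarter turn so that its handle lies square across the direction of the shaft, and hold it still and level over the middle of the round white light pad, about 80 mm above it, with the ball resting in the middle of the dish throughout. The program finishes while still holding the dish up there; leave the shaft in the blocks and the three loose bearings around the fixture where they are.

Things in the scene. Friction and masses are not known exactly. Their poses are not given: they have to be found in the camera images.
- fixture: fixed aluminium plate 260 (x) x 200 x 10 mm on the bench, origin at the centre of its underside, yaw within 0.2 rad. On it two steel V-blocks at x = -70, y = +50 and -50 mm: each 50 (x) x 25 mm (y), top 58 mm above the bench, with a 90 degree V, 36 mm wide, 18 mm deep, running along y; 75 mm free between the blocks. Round light pad at x = +60 mm
- v_mid (a point): point midway between the two V-blocks where the middle of the seated shaft's axis belongs, 52.7 mm above the bench; the seated shaft lies along the fixture's y axis
- pad (a point): centre of the top of the round white light pad (90 mm across, black rim 100 mm), 16 mm above the bench
- shaft: loose bare steel shaft, 18 mm diameter over the middle 150 mm, with 14 mm journals 20 mm long at both ends (190 mm in all), about 0.33 kg, lying on the bench left or right of the fixture; origin on its axis at its middle (9 mm above the bench), y along the shaft, rolled anyhow. Either end may go either way
- dish: loose round aluminium dish, 152 mm across, rim 25 mm high, about 0.35 kg, on the bench across the fixture from the shaft; origin at the centre of its underside. Inside a shallow 8 degree cone, lowest in the middle. Arch handle along its y: uprights at y = +-74 mm, top at 104 mm. Handle starts nearly parallel to the fixture's y, must end along the fixture's x, either way round
- grip (a point): centre of the black grip in the middle of the dish's arch handle, 93 mm above the underside; the grip is 14 mm wide (dish x), 60 mm long (dish y), 22 mm high, straight over the ball and the centre of mass
- seat (a point): the lowest point of the dish's inside, in its middle, 10 mm above its underside; the ball rests on it
- ball_center (a point): centre of the loose steel ball, 30 mm diameter, about 0.11 kg, free to roll in the dish; 15 mm above seat when it rests there
- bearing_a: loose ball bearing, 52 mm across, 24 mm high; origin at the centre of its underside; a bystander, to be left where it is
- bearing_b: loose ball bearing, 62 mm across, 24 mm high; origin at the centre of its underside; a bystander, to be left where it is
- bearing_c: loose ball bearing, 44 mm across, 24 mm high, on the robot's side of the fixture; origin at the centre of its underside; a bystander, to be left where it is
Mind the look-alikes: they are no part of the job. Leave any purple or turquoise look-alike of the shaft alone.

How it is judged:
By the outcome, as a careful person would: the job done as asked, in the order asked, and still so for the second after the job is handed in, while the arm keeps its last pose, push and grip.
It also fails if it takes over 61 s, if anything falls off the work surface, if the arm or the gripper's body presses on something with over 40 N, if the wrist force passes 120 N, or if a joint passes its speed limit or range.

## Working session

There is one attempt and no reset: what is moved stays moved. The work goes in short steps, Python scripts to look and compute and a tool call to move; the robot and the scene stay as the last step left them, time stands still between calls to the robot, and variables do not carry over. Pictures are saved under pics/ and viewed, at most 10 in all, crops included, and the job is handed in when it is done.

Besides the shell and the picture viewer there is one more tool, called after "Emit:" as a command line: name --argument value ..., lists and objects as JSON in quotes. drive_tool: Moves the arm, as the interface text tells. Its arguments: {"type":"object","properties":{"increments":{"type":"array"}},"required":["increments"]}

```bash
mkdir -p pics; python3 - <<'E'
from workcell import *
import cv2,numpy as np,pickle
o=get_obs();print({k:np.round(v,3).tolist() for k,v in o.items()})
for n in("top","side"):
    c=camera(n);cv2.imwrite(f"pics/{n}0.png",c["image"][:,:,::-1]);pickle.dump(c,open(n+"0.pkl","wb"))
    print(n,c["K"].round(1).tolist(),c["k1"],c["view"].round(3).tolist())
    for q in("fixture","shaft","dish","ball_center","bearing_a"):
        for r in silhouettes(q,c):
            ys,xs=np.nonzero(r["region"]);print(q,round(r["conf"],2),np.round(r["bbox"]).tolist(),xs.mean().round(1),ys.mean().round(1),len(xs))
E
```

```text
{'clock': 0.0, 'joint_pos': [1.125, 0.241, 0.004, 1.335, 0.0, 1.571], 'joint_vel': [0.001, 0.0, 0.002, -0.002, -0.001, 0.001], 'tau': [-0.0, -37.232, 25.241, 0.017, -0.0, 0.0], 'eef_pos': [0.215, 0.451, 0.23], 'tool_rot': [0.221, 0.975, -0.001, -0.0], 'ft_force': [-0.739, -0.288, -1.073], 'ft_torque': [-0.008, -0.015, -0.008], 'grasp_force': 0.0, 'grip_width': 0.086}
top [[424.0, 0.0, 264.4], [0.0, 424.0, 193.4], [0.0, 0.0, 1.0]] 0.05153629709762363 [[0.025, -1.0, -0.016, 0.1], [-0.981, -0.022, -0.195, 0.502], [0.195, 0.021, -0.981, 1.333], [0.0, 0.0, 0.0, 1.0]]
fixture 0.72 [263.0, 145.0, 327.0, 223.0] 294.0 185.6 4559
shaft 0.82 [178.0, 196.0, 237.0, 210.0] 209.5 201.3 287
shaft 0.72 [121.0, 251.0, 173.0, 276.0] 145.1 264.3 338
shaft 0.69 [210.0, 240.0, 252.0, 283.0] 232.2 260.0 317
dish 0.83 [355.0, 195.0, 408.0, 241.0] 377.4 218.2 1686
ball_center 0.57 [265.0, 146.0, 328.0, 228.0] 294.2 185.6 4560
ball_center 0.48 [372.0, 217.0, 383.0, 223.0] 376.3 219.3 41
bearing_a 0.68 [356.0, 141.0, 373.0, 160.0] 364.6 147.6 253
bearing_a 0.46 [225.0, 127.0, 238.0, 143.0] 231.3 134.5 167
bearing_a 0.31 [266.0, 146.0, 327.0, 224.0] 294.1 185.4 4470
side [[460.1, 0.0, 251.9], [0.0, 460.1, 190.0], [0.0, 0.0, 1.0]] -0.09076874797618208 [[0.886, -0.464, 0.014, -0.404], [-0.295, -0.587, -0.754, 0.261], [0.358, 0.664, -0.657, 1.152], [0.0, 0.0, 0.0, 1.0]]
fixture 0.72 [226.0, 187.0, 330.0, 256.0] 274.1 222.2 4402
shaft 0.75 [134.0, 144.0, 140.0, 176.0] 135.3 157.6 163
shaft 0.55 [143.0, 196.0, 200.0, 215.0] 168.3 204.5 333
shaft 0.49 [198.0, 156.0, 234.0, 185.0] 215.5 171.6 260
dish 0.75 [260.0, 258.0, 320.0, 328.0] 290.9 298.3 2677
ball_center 0.3 [260.0, 259.0, 325.0, 327.0] 290.8 298.1 2735
bearing_a 0.9 [350.0, 247.0, 374.0, 266.0] 361.7 259.4 414
bearing_a 0.64 [279.0, 157.0, 296.0, 170.0] 287.4 163.2 156
bearing_a 0.59 [208.0, 236.0, 222.0, 251.0] 214.5 242.9 199
```

```bash
python3 - <<'E'
import cv2
a=cv2.imread("pics/top0.png")[110:300,110:430];cv2.imwrite("pics/top0c.png",cv2.resize(a,(800,475),interpolation=2))
a=cv2.imread("pics/side0.png")[130:340,110:390];cv2.imwrite("pics/side0c.png",cv2.resize(a,(800,600),interpolation=2))
E
```

```text
(no output)
```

View pics/top0c.png

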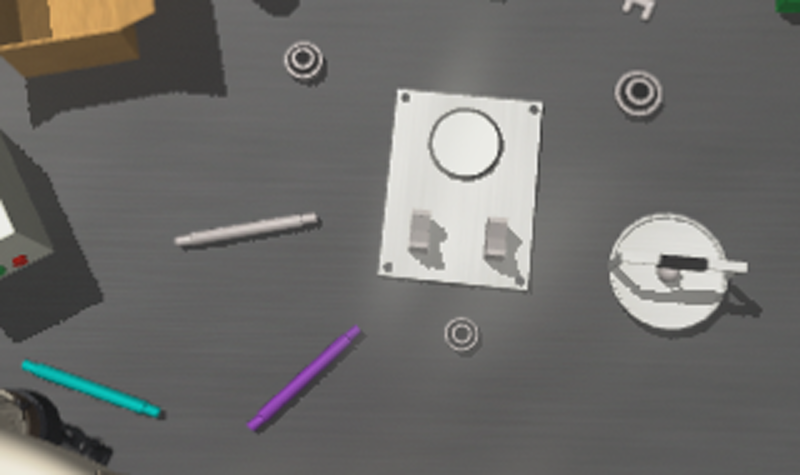

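View pics/side0c.png

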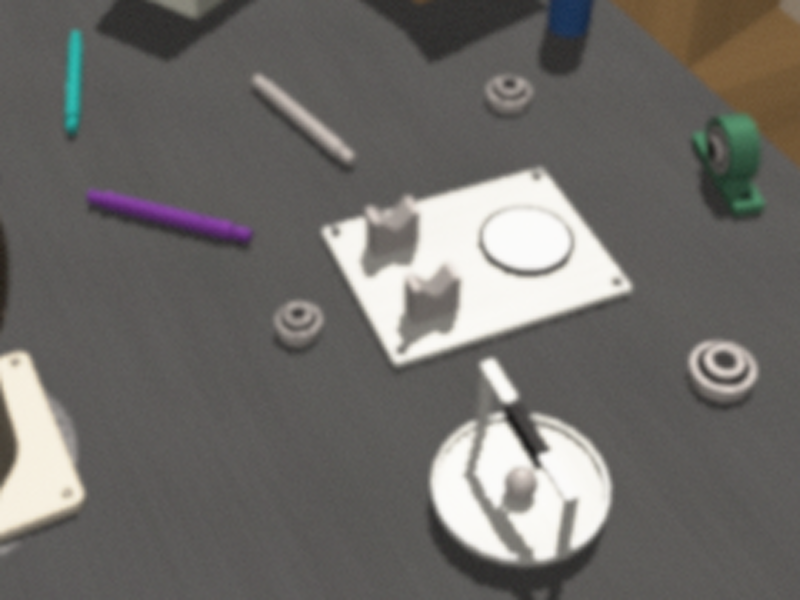

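Candidates for the shaft (top view): silver (209,201), turquoise (145,264), purple (232,260). I choose the silver bare steel one at (209,201) top and (215,172) side. The fixture is at (294,186) and the dish at (377,218). The V-blocks are on the robot's side of the fixture and the pad is on the far side.

```bash
cat > h.py <<'E'
import numpy as np,cv2,pickle
from scipy.optimize import minimize
def proj(c,P):
    P=np.atleast_2d(P);q=P@c["view"][:3,:3].T+c["view"][:3,3];s=q[:,:2]/q[:,2:]
    s=s*(1+c["k1"]*(s**2).sum(1,keepdims=True));return s*[c["K"][0,0],c["K"][1,1]]+[c["K"][0,2],c["K"][1,2]]
def place(p,L):
    c,s=np.cos(p[2]),np.sin(p[2]);L=np.asarray(L,float)
    return np.c_[p[0]+c*L[:,0]-s*L[:,1],p[1]+s*L[:,0]+c*L[:,1],L[:,2]]
def box(x0,x1,y0,y1,z0,z1):return np.array([[x,y,z] for x in(x0,x1) for y in(y0,y1) for z in(z0,z1)])/1e3
def cyl(r,z0,z1):
    t=np.linspace(0,2*np.pi,48);return np.concatenate([np.c_[r*np.cos(t),r*np.sin(t),0*t+z] for z in(z0,z1)])/1e3
def ycyl(r,y0,y1,z):
    return cyl(r,y0,y1)[:,[0,2,1]]+[0,0,z/1e3]
S=4
def render(c,parts,p):
    m=np.zeros((384*S,512*S),np.uint8)
    for L in parts:
        h=cv2.convexHull(((proj(c,place(p,L))+.5)*S*16).astype(np.int32));cv2.fillConvexPoly(m,h,255,cv2.LINE_8,4)
    return cv2.resize(m,(512,384),interpolation=cv2.INTER_AREA)/255.
def fit(obs,parts,p0):
    f=lambda p:sum(np.abs(render(c,parts,p)-r).sum()/r.sum() for c,r in obs)
    st=np.array([p0]+[np.array(p0)+d for d in np.diag([.01,.01,.08])])
    r=minimize(f,p0,method="Nelder-Mead",options=dict(initial_simplex=st,xatol=1e-4,fatol=1e-4,maxiter=300));return r.x,r.fun
def ground(c,uv,z):
    g=minimize(lambda x:((proj(c,[x[0],x[1],z])[0]-uv)**2).sum(),[.45,0],method="Nelder-Mead",options=dict(xatol=1e-5,fatol=1e-6));return g.x
FIX=[box(-130,130,-100,100,0,10),box(-95,-45,37.5,62.5,10,58),box(-95,-45,-62.5,-37.5,10,58)]
SH=[ycyl(9,-75,75,9),ycyl(7,-95,95,9)]
E
cat > m0.py <<'E'
from h import *
from workcell import *
C={n:camera(n) for n in("top","side")}
def near(q,n,uv):
    b=[(np.hypot(*(np.array([np.nonzero(r["region"])[1].mean(),np.nonzero(r["region"])[0].mean()])-uv)),i,r["region"]) for i,r in enumerate(silhouettes(q,C[n]))]
    return min(b,key=lambda t:t[0])[2].astype(float)
for q,parts,uvt,uvs in(("fixture",FIX,(294,186),(274,222)),("shaft",SH,(209,201),(215,171))):
    t=(C["top"],near(q,"top",uvt));s=(C["side"],near(q,"side",uvs))
    p0=[*ground(C["top"],uvt,.01),-.1 if q=="fixture" else .2]
    for o in([t],[s],[t,s]):
        p,f=fit(o,parts,p0);print(q,np.round(p,4),round(f,3))
for n,uv in(("top",(377,218)),("side",(291,298))):
    r=near("dish",n,uv);pickle.dump(r,open("dish_"+n,"wb"))
E
python3 m0.py
python3 - <<'E'
import cv2,numpy as np
a=cv2.imread("pics/top0.png");b=cv2.imread("pics/side0.png")
f=lambda i,x,y:cv2.resize(i[y:y+70,x:x+70],(400,400),interpolation=cv2.INTER_CUBIC)
cv2.imwrite("pics/crop1.png",np.hstack([f(a,345,185),f(b,257,255)]))
cv2.imwrite("pics/crop2.png",np.hstack([f(a,175,165),f(b,180,135)]))
E
```

```text
fixture [ 0.5401  0.0144 -0.0809] 0.036
fixture [ 0.5402  0.0154 -0.0748] 0.031
fixture [ 0.5404  0.0146 -0.0788] 0.067
shaft [0.4764 0.2992 0.1986] 0.127
shaft [0.4737 0.3043 0.2229] 0.336
shaft [0.4755 0.3005 0.2069] 0.49
```

View pics/crop1.png

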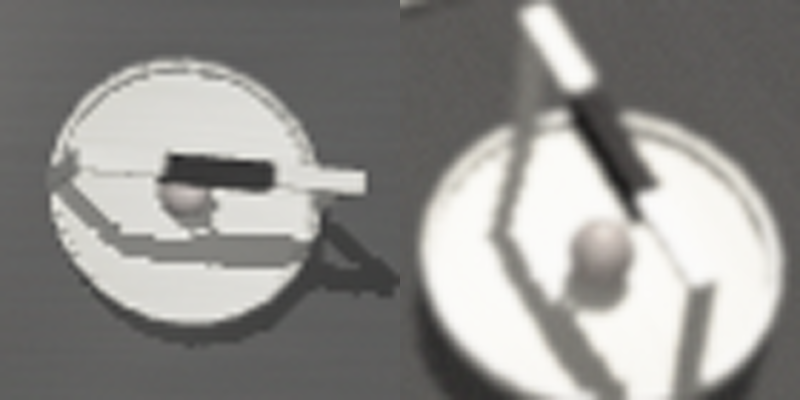

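View pics/crop2.png

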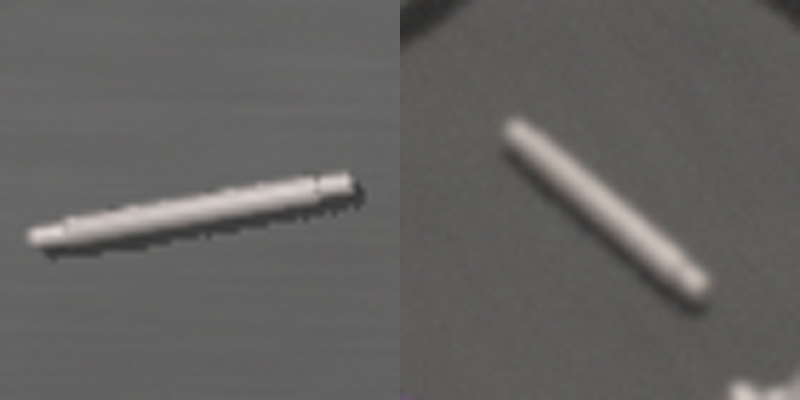

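The shaft crop confirms a bare silver shaft with a journal at each end. In the dish crop the black grip shows at crop (220,170) top and (615,155) side, and the ball is near the middle of the dish.

```bash
cat > m1.py <<'E'
from h import *
from scipy.optimize import least_squares
C={n:pickle.load(open(n+"0.pkl","rb")) for n in("top","side")}
def tri(a,b):return least_squares(lambda X:np.r_[proj(C["top"],X)[0]-a,proj(C["side"],X)[0]-b],[.45,0,.02])
# bright shaft masks by threshold
ms={}
for n,(x,y) in(("top",(175,165)),("side",(180,135))):
    g=cv2.cvtColor(C[n]["image"],cv2.COLOR_RGB2GRAY);m=np.zeros(g.shape);w=g[y:y+(70 if n=="top" else 58),x:x+70];m[y:y+w.shape[0],x:x+70]=w>125
    k,l,st,ce=cv2.connectedComponentsWithStats(m.astype(np.uint8));i=1+np.argmax(st[1:,4]);ms[n]=(l==i).astype(float);print(n,st[i],ce[i].round(1))
for o in(["top"],["side"],["top","side"]):
    print("shaft",o,*[np.round(v,4) for v in fit([(C[n],ms[n]) for n in o],SH,[.476,.300,.2])])
e1=tri((180.2,206.2),(198.9,157));e2=tri((236.8,197),(233.7,184.7))
print("ends",e1.x.round(4),e2.x.round(4),e1.cost,e2.cost,"mid",((e1.x+e2.x)/2).round(4),"yaw",np.arctan2(-(e1.x-e2.x)[0],(e1.x-e2.x)[1]))
G=[box(-7,7,-30,30,82,104)];mg={}
for n,(x,y,w,h) in(("top",(370,208,30,14)),("side",(285,265,20,32))):
    g=cv2.cvtColor(C[n]["image"],cv2.COLOR_RGB2GRAY);m=np.zeros(g.shape,np.uint8);m[y:y+h,x:x+w]=g[y:y+h,x:x+w]<75
    k,l,st,ce=cv2.connectedComponentsWithStats(m);i=1+np.argmax(st[1:,4]);mg[n]=(l==i).astype(float);print(n,st[i],ce[i].round(1))
p0=[*ground(C["top"],np.array([np.nonzero(mg["top"])[1].mean(),np.nonzero(mg["top"])[0].mean()]),.1),0]
for o in(["top"],["side"],["top","side"]):print("grip",o,*[np.round(v,4) for v in fit([(C[n],mg[n]) for n in o],G,p0)])
D=[cyl(76,0,25),box(-5,5,-77,77,96,104)]
for o in(["top"],["side"],["top","side"]):print("dish",o,*[np.round(v,4) for v in fit([(C[n],pickle.load(open("dish_"+n,"rb"))) for n in o],D,p0)])
b=tri((377.5,219),(257+(600-400)/5.714,255+250/5.714));print("ball",b.x.round(4),b.cost)
E
python3 m1.py
```

```text
top [180 195  57  13 236] [208.  200.9]
side [199 156  35  30 205] [216.  170.5]
shaft ['top'] [0.4778 0.3036 0.199 ] 0.3078
shaft ['side'] [0.4788 0.3089 0.1906] 0.2071
shaft ['top', 'side'] [0.4794 0.3013 0.1932] 0.556
ends [0.4574 0.3929 0.0113] [0.4949 0.2038 0.0157] 0.006161165112396966 0.6087520028837092 mid [0.4761 0.2983 0.0135] yaw 0.19563930645478197
top [373 212  19   6  80] [382.6 214.8]
side [287 272  12  18  96] [292.5 279.4]
grip ['top'] [ 0.4319 -0.2534 -0.0311] 0.5352
grip ['side'] [ 0.4324 -0.246  -0.3342] 1.1493
grip ['top', 'side'] [ 0.4325 -0.2532 -0.1509] 1.9847
dish ['top'] [ 0.4328 -0.2576 -0.1229] 0.0759
dish ['side'] [ 0.4358 -0.2493  0.0615] 0.1515
dish ['top', 'side'] [ 0.4317 -0.2555 -0.0488] 0.2613
ball [ 0.4296 -0.2585  0.0269] 0.3204532115183883
```

Emit:
drive_tool --increments '[[[16, -9, 0], [0, 0, -4], 1], [[35, -20, 0], [0, 0, -7], 1], [[35, -20, 0], [0, 0, -7], 1], [[35, -20, 0], [0, 0, -7], 1], [[35, -20, 0], [0, 0, -7], 1], [[35, -20, -10], [0, 0, -7], 1], [[35, -20, -20], [0, 0, -7], 1], [[34.5, -22, -30], [0, 0, -7.1], 1]]'

```text
clock: 1.67
eef_pos: [0.4708, 0.3051, 0.1796]
tool_rot: [0.636, 0.771, 0.003, 0.001]
ft_force: [0.0, 0.0, -0.5]
grip_width: 0.0856
grasp_force: 0.0
```

Emit:
drive_tool --increments '[[[0, 0, -35], [0, 0, 0], 1], [[0, 0, -35], [0, 0, 0], 1], [[0, 0, -30], [0, 0, 0], 1], [[0, 0, -20], [0, 0, 0], 1], [[0, 0, 0], [0, 0, 0], 1], [[0, 0, 0], [0, 0, 0], 1]]'

```text
clock: 2.17
eef_pos: [0.4665, 0.305, 0.0572]
tool_rot: [0.634, 0.774, -0.001, -0.0]
ft_force: [-0.6, 0.2, -0.3]
grip_width: 0.0854
grasp_force: 0.0
```

Emit:
drive_tool --increments '[[[10, -5, -10], [0, 0, 0], 1], [[0, 0, -15], [0, 0, 0], 1], [[0, 0, -15], [0, 0, 0], 1], [[0, 0, -10], [0, 0, 0], 1], [[0, 0, -4], [0, 0, 0], 1], [[0, 0, 0], [0, 0, 0], 1], [[0, 0, 0], [0, 0, 0], 1]]'

```text
clock: 2.75
eef_pos: [0.4781, 0.3009, 0.0049]
tool_rot: [0.634, 0.774, 0.001, 0.0]
ft_force: [-0.2, -0.2, 0.8]
grip_width: 0.0853
grasp_force: 0.0
```

Position agrees. Close on it (a couple of mm lower) and let it settle.

Emit:
drive_tool --increments '[[[-1, -1, -3], [0, 0, 0], 0.5], [[0, 0, 0], [0, 0, 0], 0.3], [[0, 0, 0], [0, 0, 0], 0.1], [[0, 0, 0], [0, 0, 0], 0], [[0, 0, 0], [0, 0, 0], 0], [[0, 0, 0], [0, 0, 0], 0], [[0, 0, 0], [0, 0, 0], 0], [[0, 0, 0], [0, 0, 0], 0]]'

```text
clock: 3.42
eef_pos: [0.4767, 0.2998, 0.0017]
tool_rot: [0.634, 0.774, 0.0, 0.0]
ft_force: [0.3, -0.4, 3.7]
grip_width: 0.0155
grasp_force: 58.7
```

Emit:
drive_tool --increments '[[[0, 0, 5], [0, 0, 0], 0], [[0, 0, 10], [0, 0, 0], 0], [[0, 0, 25], [0, 0, 0], 0], [[0, 0, 30], [0, 0, 0], 0], [[0, 0, 30], [0, 0, 0], 0], [[0, 0, 20], [0, 0, 0], 0], [[0, 0, 0], [0, 0, 0], 0], [[0, 0, 0], [0, 0, 0], 0]]'

```text
clock: 4.08
eef_pos: [0.477, 0.3, 0.1225]
tool_rot: [0.634, 0.774, 0.001, 0.0]
ft_force: [-0.4, -0.2, -3.2]
grip_width: 0.0154
grasp_force: 58.8
```

```bash
python3 - <<'E'
from h import *
from workcell import *
o=get_obs();print(o["eef_pos"].round(4),o["tool_rot"].round(3),o["ft_force"].round(1),o["ft_torque"].round(2),o["grip_width"],o["grasp_force"])
im=[]
for n in("top","side"):
    c=camera(n);pickle.dump(c,open(n+"1.pkl","wb"));u,v=proj(c,o["eef_pos"])[0].astype(int);print(n,u,v)
    im.append(cv2.resize(c["image"][v-40:v+40,u-40:u+40,::-1],(400,400),interpolation=cv2.INTER_CUBIC))
    for r in silhouettes("shaft",c):print(n,r["conf"],r["bbox"])
cv2.imwrite("pics/lift.png",np.hstack(im))
E
```

```text
[0.477  0.3    0.1225] [0.634 0.774 0.001 0.   ] [-0.4 -0.2 -3.2] [-0.06 -0.01  0.06] 0.015405641313201315 58.83760929107666
top 203 194
top 0.77 [119.9, 254.2, 173.2, 274.0]
top 0.59 [215.7, 188.4, 233.6, 195.6]
side 214 142
side 0.6 [143.2, 195.7, 196.8, 214.6]
side 0.59 [213.1, 142.3, 236.1, 156.2]
side 0.52 [132.6, 144.4, 139.4, 174.0]
```

View pics/lift.png

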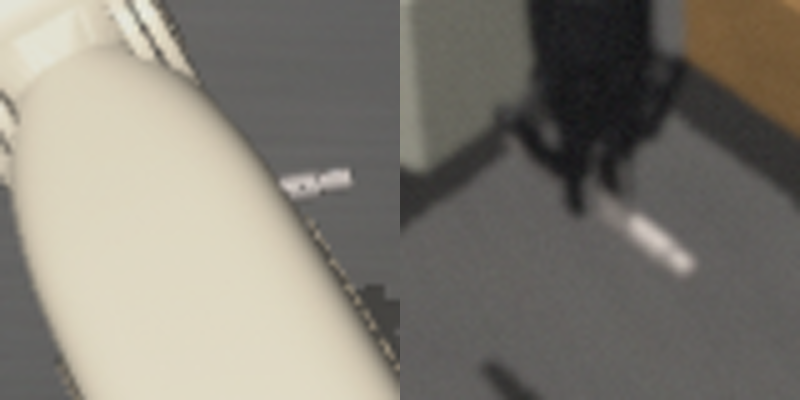

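The shaft hangs from the fingers. Its near end shows at top pixel (233.4,189.6) and side pixel (232.4,155.6).

```bash
python3 - <<'E'
from h import *
from scipy.optimize import least_squares
C={n:pickle.load(open(n+"1.pkl","rb")) for n in("top","side")}
# end segment mask in both: bright pixels near
for n,(x,y) in(("top",(218,185)),("side",(212,138))):
    g=cv2.cvtColor(C[n]["image"],cv2.COLOR_RGB2GRAY)[y:y+22,x:x+24];m=g>120
    ys,xs=np.nonzero(m);pts=np.c_[xs+x,ys+y].astype(float);mu=pts.mean(0);d=np.linalg.svd(pts-mu)[2][0];d*=np.sign(d[0]);t=(pts-mu)@d
    print(n,"end",(mu+d*(t.max()+.3)).round(1),d.round(3),len(pts))
def tri(a,b):return least_squares(lambda X:np.r_[proj(C["top"],X)[0]-a,proj(C["side"],X)[0]-b],[.45,0,.02])
r=tri((233.2,189.7),(232.2,155.4));print(r.x.round(4),r.cost)
E0=np.array([.477,.300,.1225])
for d in(0,.01,-.01):
  for dz in (.007,):
    p=E0+[0.0186-(-.196)*0+ -.196*d,-.0932+.981*d,dz];print(d,*[proj(C[n],p)[0].round(1) for n in C])
E
```

```text
top end [227.1 185.8] [ 0.356 -0.934] 142
side end [232.1 155.3] [0.81  0.586] 95
[0.4942 0.2062 0.1301] 0.07909562615090633
0 [233.1 189. ] [232.3 155.4]
0.01 [229.9 189.6] [230.3 153.8]
-0.01 [236.3 188.5] [234.3 157. ]
```

Emit:
drive_tool --increments '[[[0, -10, 0], [0, 0, 0], 0], [[-1, -25, 0], [0, 0, -1], 0], [[-1, -30, 0], [0, 0, -2], 0], [[-1, -30, 0], [0, 0, -2], 0], [[-1, -30, 0], [0, 0, -2], 0], [[-1, -30, 0], [0, 0, -2], 0], [[-1, -30, 0], [0, 0, -2], 0], [[-0.6, -30, 0], [0, 0, -2], 0]]'

```text
clock: 4.95
eef_pos: [0.4684, 0.0824, 0.1202]
tool_rot: [0.718, 0.696, -0.001, -0.0]
ft_force: [-0.2, -0.7, -2.5]
grip_width: 0.0157
grasp_force: 58.9
```

Emit:
drive_tool --increments '[[[0, -30, 0], [0, 0, -1.8], 0], [[0, -25, 0], [0, 0, -1], 0], [[0, -9.7, 0], [0, 0, 0], 0], [[0, 0, -10], [0, 0, 0], 0], [[0, 0, -20], [0, 0, 0], 0], [[0, 0, -10], [0, 0, 0], 0], [[0, 0, 0], [0, 0, 0], 0], [[0, 0, 0], [0, 0, 0], 0]]'

```text
clock: 5.62
eef_pos: [0.4686, 0.0198, 0.0803]
tool_rot: [0.734, 0.679, -0.001, -0.001]
ft_force: [0.3, -0.6, -2.2]
grip_width: 0.0155
grasp_force: 58.9
```

```bash
cat > m2.py <<'E'
from h import *
from workcell import *
import sys
from scipy.spatial.transform import Rotation as R
o=get_obs();y=R.from_quat(o["tool_rot"]).as_matrix()[:,1];print(o["eef_pos"].round(4),"close dir deg",np.degrees(np.arctan2(y[1],y[0])).round(2),o["tool_rot"].round(4),o["ft_force"].round(1),o["grip_width"],"q",np.degrees(o["joint_pos"]).round())
im=[]
for n in("top","side"):
    c=camera(n);pickle.dump(c,open(n+"2.pkl","wb"));u,v=proj(c,o["eef_pos"])[0].astype(int);print(n,u,v)
    im.append(cv2.resize(c["image"][v-40:v+40,u-40:u+40,::-1],(400,400),interpolation=cv2.INTER_CUBIC))
cv2.imwrite(f"pics/{sys.argv[1]}.png",np.hstack(im))
E
python3 m2.py over
```

```text
[0.4686 0.0198 0.0803] close dir deg -4.43 [ 0.7339  0.6793 -0.001  -0.0009] [ 0.3 -0.6 -2.2] 0.01553383330778034 q [  2.  18. -19.  54.   0.  97.]
top 292 201
side 252 208
```

View pics/over.png

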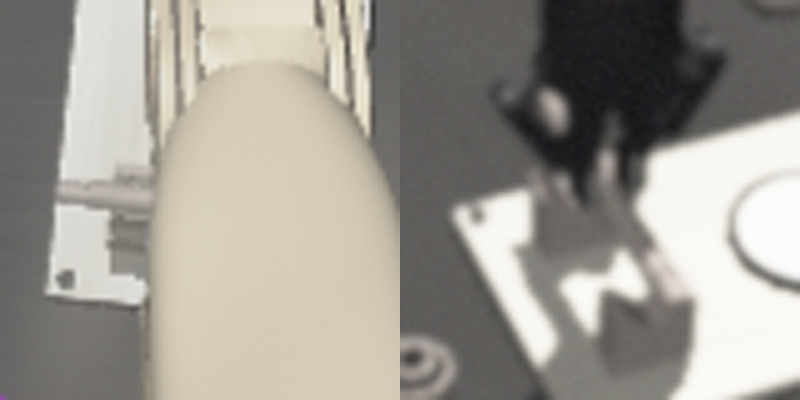

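The shaft is over the V's: its end is at top-crop (60,190) and the blocks are below it, in line. I lower it slowly.

Emit:
drive_tool --increments '[[[1.8, 0.5, -8], [0, 0, 0], 0], [[0, 0, -10], [0, 0, 0], 0], [[0, 0, -8], [0, 0, 0], 0], [[0, 0, -4], [0, 0, 0], 0], [[0, 0, -2], [0, 0, 0], 0], [[0, 0, 0], [0, 0, 0], 0], [[0, 0, 0], [0, 0, 0], 0]]'

```text
clock: 6.3
eef_pos: [0.4717, 0.0204, 0.0493]
tool_rot: [0.734, 0.679, 0.0, 0.0]
ft_force: [0.1, -0.5, -2.9]
grip_width: 0.0155
grasp_force: 58.9
```

Emit:
drive_tool --increments '[[[-1, 0, -1.5], [0, 0, 0], 0], [[0, 0, -1], [0, 0, 0], 0], [[0, 0, 0], [0, 0, 0], 0], [[0, 0, 0], [0, 0, 0], 0]]'

```text
clock: 6.63
eef_pos: [0.4706, 0.0203, 0.0468]
tool_rot: [0.734, 0.679, 0.0, 0.0]
ft_force: [-0.8, 0.1, -3.6]
grip_width: 0.0154
grasp_force: 58.9
```

Emit:
drive_tool --increments '[[[0, 0, -1], [0, 0, 0], 0], [[0, 0, 0], [0, 0, 0], 0], [[0, 0, 0], [0, 0, 0], 0]]'

```text
clock: 6.88
eef_pos: [0.4711, 0.0204, 0.0459]
tool_rot: [0.734, 0.679, 0.0, 0.0]
ft_force: [0.6, 0.2, -1.4]
grip_width: 0.0159
grasp_force: 59.0
```

Emit:
drive_tool --increments '[[[0, 0, -0.6], [0, 0, 0], 0], [[0, 0, 0], [0, 0, 0], 0], [[0, 0, 0], [0, 0, 0], 0.22], [[0, 0, 0], [0, 0, 0], 0.3], [[0, 0, 0], [0, 0, 0], 0.4], [[0, 0, 0], [0, 0, 0], 0.5], [[0, 0, 0], [0, 0, 0], 0.6], [[0, 0, 0], [0, 0, 0], 0.6]]'

```text
clock: 7.55
eef_pos: [0.4703, 0.0203, 0.045]
tool_rot: [0.734, 0.679, -0.0, -0.0]
ft_force: [0.4, 1.1, -0.7]
grip_width: 0.0511
grasp_force: 0.0
```

Emit:
drive_tool --increments '[[[0, 0, 5], [0, 0, 0], 0.6], [[0, 0, 15], [0, 0, 0], 0.6], [[0, 0, 30], [0, 0, 0], 0.6], [[0, 0, 40], [0, 0, 0], 0.6], [[0, -30, 40], [0, 0, 0], 0.6], [[0, -40, 20], [0, 0, 0], 0.6], [[0, -40, 0], [0, 0, 0], 0.6], [[0, -40, 0], [0, 0, 0], 0.6]]'

```text
clock: 8.22
eef_pos: [0.4718, -0.1233, 0.1898]
tool_rot: [0.733, 0.68, 0.001, 0.002]
ft_force: [-0.9, 0.9, -1.0]
grip_width: 0.0512
grasp_force: 0.0
```

Emit:
drive_tool --increments '[[[-4, -40, 0], [0, 0, 0], 0.6], [[-8, -40, 0], [0, 0, 0], 0.6], [[-8, -30, 0], [0, 0, 0], 0.6], [[-8, -10, 0], [0, 0, 0], 0.6], [[0, 0, 0], [0, 0, 0], 0.6], [[0, 0, 0], [0, 0, 0], 0.6]]'

```text
clock: 8.72
eef_pos: [0.442, -0.2419, 0.1871]
tool_rot: [0.735, 0.679, 0.0, -0.0]
ft_force: [1.0, -0.4, -0.2]
grip_width: 0.0509
grasp_force: 0.0
```

```bash
sed -i 's/u,v=proj(c,o\["eef_pos"\])\[0\].astype(int)/u,v=proj(c,(eval(sys.argv[2]) if len(sys.argv)>2 else o["eef_pos"]))[0].astype(int)/' m2.py; python3 m2.py seated "[.4704,.0203,.05]"
python3 - <<'E'
from h import *
from workcell import *
C={n:pickle.load(open(n+"2.pkl","rb")) for n in("top","side")}
T=[ycyl(9,-75,75,52.7),ycyl(7,-95,95,52.7)]
for n in C:
    for r in silhouettes("shaft",C[n]):
        ys,xs=np.nonzero(r["region"])
        if np.hypot(*(np.array([xs.mean(),ys.mean()])-proj(C[n],[.4704,.0203,.0527])[0]))<15:
            print(n,r["conf"],fit([(C[n],r["region"].astype(float))],T,[.4704,.0203,-.078]))
E
```

```text
[ 0.442  -0.2419  0.1871] close dir deg -4.53 [ 7.345e-01  6.786e-01  3.000e-04 -4.000e-04] [ 1.  -0.4 -0.2] 0.05094109229309309 q [-29.  16.  -4.  70.   0.  66.]
top 292 202
side 253 215
side 0.79 (array([ 0.47102075,  0.02513877, -0.08208349]), np.float64(0.12741302972802024))
```

View pics/seated.png

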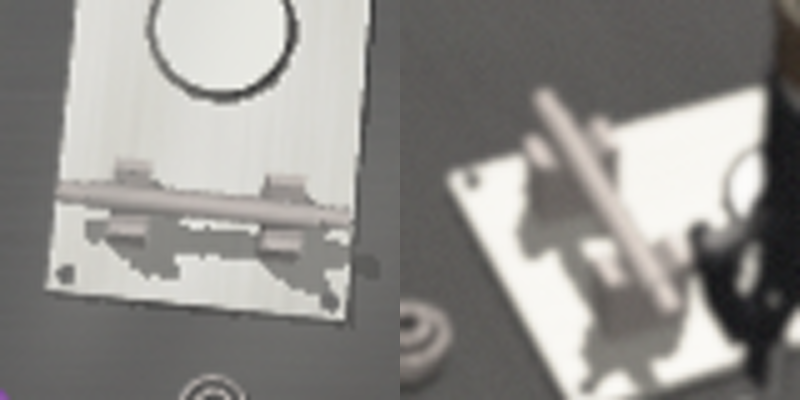

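The shaft is seated in both V's. Its ends are at top-crop x≈57 and 352, and the blocks are centred at about 206. I check the centring and refine the dish and grip pose from the stored pictures.

```bash
python3 - <<'E'
from h import *
from scipy.optimize import least_squares
c2=pickle.load(open("top2.pkl","rb"));g=cv2.cvtColor(c2["image"],cv2.COLOR_RGB2GRAY)
# fixture check + predicted shaft ends in the top view
for p in((.5402,.0148,-.0785),):
    e=place(p,np.array([[-70,95,52.7],[-70,-95,52.7],[-70,62.5,58],[-70,-62.5,58]])/1e3);print("pred ends",proj(c2,e).round(2))
print(g[196:206,256:270]);print(g[202:212,316:330])
C={n:pickle.load(open(n+"0.pkl","rb")) for n in("top","side")}
d=C["top"];gt=cv2.cvtColor(d["image"],cv2.COLOR_RGB2GRAY).astype(float)
# grip, top
m=np.zeros(gt.shape);m[208:221,372:396]=gt[208:221,372:396]<95;m[217:,:388]*=0
k,l,st,ce=cv2.connectedComponentsWithStats(m.astype(np.uint8));i=1+np.argmax(st[1:,4]);print(st[i],ce[i])
m=(l==i)*1.
r=fit([(d,m)],[box(-7,7,-30,30,82,104)],[.433,-.255,-.06]);print("grip top",r)
ys,xs=np.nonzero(m);A=np.c_[xs,ys]-[xs.mean(),ys.mean()];v=np.linalg.svd(A)[2][0];print("slope",v[1]/v[0])
# dish with full handle
H=[cyl(76,0,25),box(-5,5,-76,76,98,104),box(-7,7,-30,30,82,104),box(-5,5,72,76,10,104),box(-5,5,-76,-72,10,104)]
for n in C:print("dish",n,fit([(C[n],pickle.load(open("dish_"+n,"rb")))],H,[.432,-.255,-.06]))
# white disc centre by bright pixels in side
gs=cv2.cvtColor(C["side"]["image"],cv2.COLOR_RGB2GRAY).astype(float)
print(gs[262:300:2,280:304].astype(int))
E
```

```text
pred ends [[263.24 199.83]
 [321.76 205.67]
 [273.21 200.53]
 [311.85 204.38]]
[[ 97  98  99  99 102 103 105 135 219 216 215 215 214 214]
 [ 99 100 100 101 102 104 107 136 214 214 211 209 212 211]
 [101 101 103 103 104 105 109 133 170 181 174 164 188 184]
 [ 98  98 100 101 102 104 110 146 182 181 181 177 173 173]
 [ 99  99 101 102 103 104 113 161 170 176 179 180 181 179]
 [ 98  99 100 101 102 104 109 134 144 149 155 159 161 150]
 [ 99 100 100 102 104 104 120 187 163 147 152 155 145 140]
 [ 99 101 102 103 105 105 127 218 215 215 214 214 208 166]
 [101 102 103 104 106 105 120 217 215 214 214 214 213 214]
 [100 101 102 103 105 105 123 217 216 213 213 213 212 206]]
[[208 210 206 210 211 208 210  89 111 109 110 109 109 109]
 [154 177 162 189 185 171 205  93 110 110 109 109 108 108]
 [190 186 183 180 175 171 188  93 110 110 109 110 109 108]
 [179 185 187 186 187 186 182  94 110 110 109 110 109 109]
 [134 154 160 166 172 175 126  94 110 110 110 110 109 109]
 [120 123 141 142 149 151 152  94 110 109 110 109 109 108]
 [137 153 212 212 212 184 149  95 111 110 111 110 110 110]
 [142 202 204 204
[... 1728 characters left out ...]
50 251 251 251 250 251 251 251 250 248 237 184 108  47  33  45  63
   74  76  97 140 202 239]
 [250 251 251 251 250 251 251 251 251 251 251 249 241 209 139  70  39  59
  107 151 177 206 234 246]
 [251 251 251 251 251 251 251 251 251 251 250 250 250 245 220 151  87  81
  153 223 246 249 250 250]
 [251 251 251 251 251 251 251 251 249 247 245 244 244 244 240 221 162 100
  102 170 229 247 249 251]
 [251 251 251 251 251 250 249 243 228 211 201 207 217 216 215 209 204 194
  198 206 204 223 243 250]
 [251 251 251 251 250 247 234 200 175 178 188 204 214 211 200 190 191 221
  242 247 243 231 226 239]
 [250 251 251 251 250 244 210 159 147 156 171 180 183 184 178 170 164 185
  229 246 249 246 232 223]]
```

```bash
python3 - <<'E'
from h import *
from scipy.optimize import least_squares
C={n:pickle.load(open(n+"0.pkl","rb")) for n in("top","side")}
p=(.4325,-.257,-.045)
for z in(104,82):print(z,*[proj(C[n],place(p,np.array([[x,y,z] for x in(-7,7) for y in(30,-30)])/1e3)).round(1).tolist() for n in C])
# top-face corners read from crops: far/left & near ends of the grip (top view 373.5..393 ; side ends)
tri=lambda a,b:least_squares(lambda X:np.r_[proj(C["top"],X)[0]-a,proj(C["side"],X)[0]-b],[.43,-.25,.1])
r=tri((383.2,214.6),(294.3,280.3));print(r.x.round(4),r.cost)
E
```

```text
104 [[373.5, 215.6], [393.2, 216.9], [373.5, 211.1], [393.3, 212.4]] [[286.0, 270.1], [298.3, 288.8], [291.2, 268.2], [303.7, 286.8]]
82 [[371.8, 216.6], [391.3, 217.9], [371.9, 212.2], [391.3, 213.5]] [[285.4, 276.0], [297.6, 294.6], [290.5, 274.0], [302.8, 292.5]]
[ 0.4315 -0.2579  0.0982] 0.00048416929984456195
```

Emit:
drive_tool --increments '[[[-5, -8, 0], [0, 0, 1], 0.6], [[-4.5, -7, -10], [0, 0, 0.9], 0.6], [[0, 0, -20], [0, 0, 0], 0.6], [[0, 0, -10], [0, 0, 0], 0.6], [[0, 0, 0], [0, 0, 0], 0.6], [[0, 0, 0], [0, 0, 0], 0.6]]'

```text
clock: 9.42
eef_pos: [0.4329, -0.2559, 0.1466]
tool_rot: [0.722, 0.692, -0.0, -0.001]
ft_force: [0.2, 1.0, -0.1]
grip_width: 0.051
grasp_force: 0.0
```

Emit:
drive_tool --increments '[[[-0.4, -1, -15], [0, 0, 0], 0.6], [[0, 0, -20], [0, 0, 0], 0.6], [[0, 0, -18], [0, 0, 0], 0.5], [[0, 0, -12], [0, 0, 0], 0.4], [[0, 0, -5], [0, 0, 0], 0.35], [[0, 0, -1], [0, 0, 0], 0.3], [[0, 0, 0], [0, 0, 0], 0.28], [[0, 0, 0], [0, 0, 0], 0.26]]'

```text
clock: 10.08
eef_pos: [0.4336, -0.2583, 0.0772]
tool_rot: [0.723, 0.691, 0.0, 0.001]
ft_force: [0.3, -0.3, 0.3]
grip_width: 0.0219
grasp_force: 0.0
```

Emit:
drive_tool --increments '[[[0, 0, 0], [0, 0, 0], 0.24], [[0, 0, 0], [0, 0, 0], 0.22], [[0, 0, 0], [0, 0, 0], 0.21], [[0, 0, 0], [0, 0, 0], 0.2], [[0, 0, 0], [0, 0, 0], 0.19], [[0, 0, 0], [0, 0, 0], 0.18]]'

```text
clock: 10.58
eef_pos: [0.4325, -0.2579, 0.0761]
tool_rot: [0.723, 0.691, -0.0, -0.0]
ft_force: [0.2, -0.4, 0.0]
grip_width: 0.0154
grasp_force: 0.0
```

Emit:
drive_tool --increments '[[[0, 0, 0], [0, 0, 0], 0.17], [[0, 0, 0], [0, 0, 0], 0.16], [[0, 0, 0], [0, 0, 0], 0.15], [[0, 0, 0], [0, 0, 0], 0.14], [[0, 0, 0], [0, 0, 0], 0.13], [[0, 0, 0], [0, 0, 0], 0.12]]'

```text
clock: 11.08
eef_pos: [0.4323, -0.258, 0.0762]
tool_rot: [0.723, 0.691, -0.0, -0.0]
ft_force: [-2.9, 1.6, 5.4]
grip_width: 0.0131
grasp_force: 58.4
```

Emit:
drive_tool --increments '[[[0, 0, 0], [0, 0, 0], 0], [[0, 0, 1], [0, 0, 0], 0], [[0, 0, 2], [0, 0, 0], 0], [[0, 0, 4], [0, 0, 0], 0], [[0, 0, 6], [0, 0, 0], 0], [[0, 0, 8], [0, 0, 0], 0], [[0, 0, 10], [0, 0, 0], 0], [[0, 0, 12], [0, 0, 0], 0]]'

```text
clock: 11.75
eef_pos: [0.4325, -0.2578, 0.1198]
tool_rot: [0.723, 0.691, -0.0, -0.0]
ft_force: [0.0, 0.6, -5.3]
grip_width: 0.0131
grasp_force: 58.5
```

Emit:
drive_tool --increments '[[[0, 0, 12], [0, 0, 0], 0], [[0, 0, 12], [0, 0, 0], 0], [[0, 0, 11], [0, 0, 0], 0], [[0, 0, 9], [0, 0, 0], 0], [[0, 0, 7], [0, 0, 0], 0], [[0, 0, 4], [0, 0, 0], 0], [[0, 0, 2], [0, 0, 0], 0], [[0, 0, 0], [0, 0, 0], 0]]'

```text
clock: 12.42
eef_pos: [0.4327, -0.258, 0.1763]
tool_rot: [0.723, 0.691, 0.0, 0.0]
ft_force: [0.3, 0.5, -4.7]
grip_width: 0.0129
grasp_force: 58.5
```

```bash
python3 m2.py dishup "[.4323,-.258,.11]"; python3 -c "
from workcell import *;print(get_obs()['ft_torque'].round(3))"
```

```text
[ 0.4327 -0.258   0.1763] close dir deg -2.54 [7.226e-01 6.912e-01 1.000e-04 2.000e-04] [ 0.3  0.5 -4.7] 0.012933513370695928 q [-31.  16.  -5.  69.   0.  62.]
top 384 213
side 295 277
[ 0.081 -0.014  0.011]
```

View pics/dishup.png

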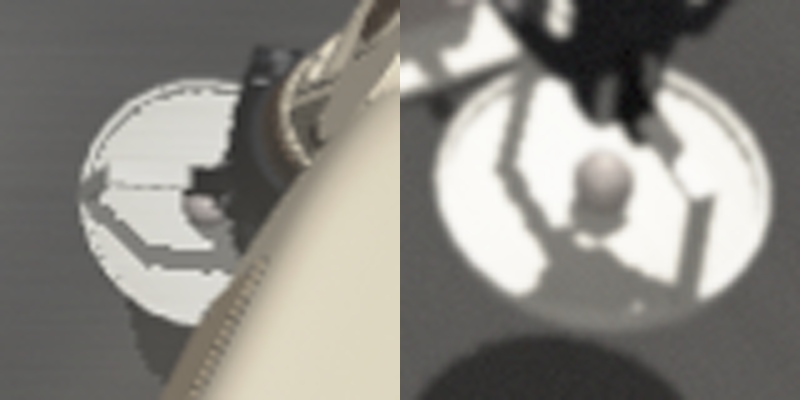

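The dish hangs level with the ball at side-crop (603,178), in its middle. Next is a smooth carry with the +88° turn to the pad, at a low acceleration so the ball stays put.

Emit:
drive_tool --increments '[[[0.5, 0.8, 0], [0, 0, 0.3], 0], [[1.6, 2.5, 0], [0, 0, 0.8], 0], [[2.6, 4.2, 0], [0, 0, 1.3], 0], [[4, 6.4, 0], [0, 0, 1.8], 0], [[5.3, 8.5, 0], [0, 0, 2.3], 0], [[6.3, 10.2, 0], [0, 0, 3], 0], [[6.3, 10.2, 0], [0, 0, 3.4], 0], [[6.3, 10.2, 0], [0, 0, 3.4], 0]]'

```text
clock: 13.18
eef_pos: [0.4662, -0.2035, 0.176]
tool_rot: [0.615, 0.788, 0.0, -0.0]
ft_force: [-0.4, -0.4, -4.1]
grip_width: 0.013
grasp_force: 58.5
```

Emit:
drive_tool --increments '[[[6.3, 10.2, 0], [0, 0, 3.4], 0], [[6.3, 10.2, 0], [0, 0, 3.4], 0], [[6.3, 10.2, 0], [0, 0, 3.4], 0], [[6.3, 10.2, 0], [0, 0, 3.4], 0], [[6.3, 10.2, 0], [0, 0, 3.4], 0], [[6.3, 10.2, 0], [0, 0, 3.4], 0], [[6.3, 10.2, 0], [0, 0, 3.4], 0], [[6.3, 10.2, 0], [0, 0, 3.4], 0]]'

```text
clock: 13.85
eef_pos: [0.5165, -0.1217, 0.1759]
tool_rot: [0.412, 0.911, 0.0, -0.0]
ft_force: [0.8, -0.2, -5.0]
grip_width: 0.013
grasp_force: 58.5
```

Emit:
drive_tool --increments '[[[6.3, 10.2, 0], [0, 0, 3.4], 0], [[6.3, 10.2, 0], [0, 0, 3.4], 0], [[6.3, 10.2, 0], [0, 0, 3.4], 0], [[6.3, 10.2, 0], [0, 0, 3.4], 0], [[6.3, 10.2, 0], [0, 0, 3.4], 0], [[6.3, 10.2, 0], [0, 0, 3.4], 0], [[6.3, 10.2, 0], [0, 0, 3.4], 0], [[6.3, 10.2, 0], [0, 0, 3.4], 0]]'

```text
clock: 14.52
eef_pos: [0.5667, -0.0399, 0.1758]
tool_rot: [0.187, 0.982, 0.0, -0.0]
ft_force: [-0.6, 0.4, -5.5]
grip_width: 0.0127
grasp_force: 58.5
```

Emit:
drive_tool --increments '[[[6.3, 10.2, 0], [0, 0, 3.4], 0], [[6.3, 10.2, 0], [0, 0, 3.4], 0], [[6.3, 9.5, 0], [0, 0, 3], 0], [[5.3, 8, 0], [0, 0, 2.3], 0], [[4, 6, 0], [0, 0, 1.8], 0], [[2.6, 4, 0], [0, 0, 1.3], 0], [[1.6, 2.4, 0], [0, 0, 0.8], 0], [[0.5, 0.8, 0], [0, 0, 0.3], 0]]'

```text
clock: 15.18
eef_pos: [0.5993, 0.01, 0.1758]
tool_rot: [0.048, 0.999, 0.0, -0.0]
ft_force: [-0.6, 0.4, -5.2]
grip_width: 0.0129
grasp_force: 58.5
```

Emit:
drive_tool --increments '[[[0, 0, 0], [0, 0, 0], 0], [[0, 0, 0], [0, 0, 0], 0], [[0, 0, 0], [0, 0, 0], 0]]'

```text
clock: 15.43
eef_pos: [0.599, 0.0089, 0.1761]
tool_rot: [0.049, 0.999, -0.0, -0.0]
ft_force: [0.8, -0.1, -5.0]
grip_width: 0.0131
grasp_force: 58.5
```

```bash
python3 m2.py carried "[.6,.01,.12]"
```

```text
[0.599  0.0089 0.1761] close dir deg 84.41 [ 4.880e-02  9.988e-01 -1.000e-04 -1.000e-04] [ 0.8 -0.1 -5. ] 0.013119148915476752 q [ 1. 27. 10. 74. -0.  6.]
top 297 158
side 296 185
```

View pics/carried.png

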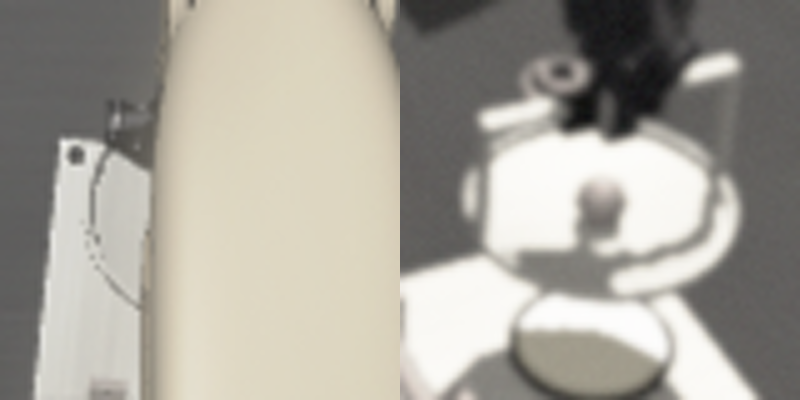

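The ball is still centred, at side-crop (600,200), and the dish is level over the pad. I make the last small correction.

Emit:
drive_tool --increments '[[[0.2, 0.2, -0.5], [0, 0, 0.2], 0], [[0.3, 0.4, -1], [0, 0, 0.4], 0], [[0.3, 0.4, -1.5], [0, 0, 0.3], 0], [[0.2, 0.2, -1], [0, 0, 0.2], 0], [[0, 0, 0], [0, 0, 0], 0], [[0, 0, 0], [0, 0, 0], 0], [[0, 0, 0], [0, 0, 0], 0], [[0, 0, 0], [0, 0, 0], 0]]'

```text
clock: 16.2
eef_pos: [0.6002, 0.0106, 0.1721]
tool_rot: [0.039, 0.999, -0.0, 0.0]
ft_force: [0.5, 0.1, -5.0]
grip_width: 0.0131
grasp_force: 58.5
```

Emit:
drive_tool --increments '[[[0, 0, 0], [0, 0, 0], 0], [[0, 0, 0], [0, 0, 0], 0], [[0, 0, 0], [0, 0, 0], 0], [[0, 0, 0], [0, 0, 0], 0], [[0, 0, 0], [0, 0, 0], 0], [[0, 0, 0], [0, 0, 0], 0]]'

```text
clock: 16.7
eef_pos: [0.6002, 0.0106, 0.172]
tool_rot: [0.039, 0.999, 0.0, -0.0]
ft_force: [-0.9, -0.8, -4.5]
grip_width: 0.0133
grasp_force: 58.5
```

```bash
cat > m3.py <<'E'
from h import *
from workcell import *
from scipy.optimize import least_squares
o=get_obs();c=camera("side")
# level / yaw: project expected ball, rim and handle ends for the held pose and compare with the picture
p=(*o["eef_pos"][:2],np.radians(85.5));z0=o["eef_pos"][2]-.0762
L=np.array([[0,74,104],[0,-74,104],[0,0,25]])/1e3;L[:,2]+=z0
u=proj(c,place(p,L));print(u.round(1))
im=c["image"][:,:,::-1].copy();
v0,u0=145,256;s=5;a=cv2.resize(im[v0:v0+100,u0-10:u0+90],None,fx=s,fy=s,interpolation=cv2.INTER_CUBIC)
t=cyl(76,25,25)*[1,1,1]+[0,0,z0]
for q in proj(c,place(p,t)):cv2.circle(a,tuple(int(x) for x in(q+.5-[u0-10,v0])*s),1,(0,0,255),-1)
for q in u:cv2.circle(a,tuple(int(x) for x in(q+.5-[u0-10,v0])*s),3,(0,200,0),-1)
cv2.imwrite("pics/final.png",a)
E
python3 m3.py
```

```text
[[273.6 169.5]
 [322.1 157. ]
 [296.1 185.3]]
```

View pics/final.png

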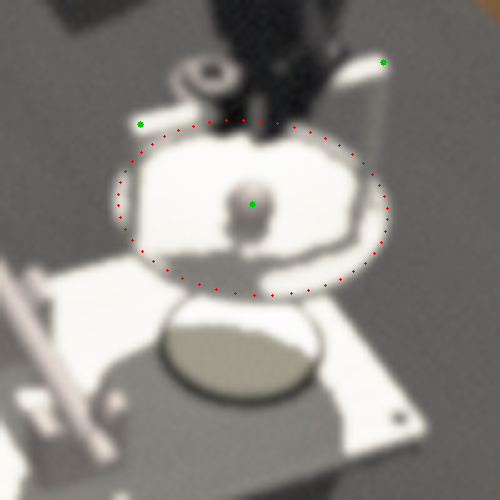

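The predicted rim, handle ends and ball, with the ball at (252,204), lie on the picture. The dish is level, square and over the pad, and the shaft is still seated.

```bash
python3 -c "
from workcell import *;print(job_done())"
```

```text
the job is handed in; nothing more can be done
None
```

The job is handed in at about 17 s: the shaft lies in both V-blocks, centred to about 1–2 mm by the top view, and the dish is held level about 80 mm over the light pad, handle square to the shaft and ball in the middle.

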